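# Offer the dish with the dog tracker

## Task

I am off to walk the dog and want to take the orange tracker out of its dish: of the three white dishes on the shelf, find the one the tracker is lying in and lift that dish at least 15 cm clear of the shelf, level all the way, with the tracker left lying in it untouched by the fingers. Hold it there still and level for at least 2 seconds, and finish while still holding it up; do not put it down. Leave the other dishes, the keys and everything else on the shelf where they are.

Things in the scene. Friction and masses are not known exactly. Their poses are not given: they have to be found in the camera images.
- shelf: Ash shelf board, fixed, 300 mm deep (x) by 860 mm wide (y). Origin at table level under the board's middle; its top surface is 50 mm above the origin. A white strip of door frame along its far edge stands 24 mm above its top, with two low dark clips that reach 30 mm above the top.
- dish_a_center (a point): One of three identical loose white ceramic trinket dishes on the shelf: oblong open-topped tray 110 mm long (own x), 60 mm wide (own y), 26 mm tall (own z up), upright straight walls 5 mm thick, floor 5 mm thick, about 0.2 kg. The point is its centre, 13 mm above its underside. One dish holds the tracker, the other two hold one key each; which is which changes.
- dish_b_center (a point): One of three identical loose white ceramic trinket dishes on the shelf: oblong open-topped tray 110 mm long (own x), 60 mm wide (own y), 26 mm tall (own z up), upright straight walls 5 mm thick, floor 5 mm thick, about 0.2 kg. The point is its centre, 13 mm above its underside. One dish holds the tracker, the other two hold one key each; which is which changes.
- dish_c_center (a point): One of three identical loose white ceramic trinket dishes on the shelf: oblong open-topped tray 110 mm long (own x), 60 mm wide (own y), 26 mm tall (own z up), upright straight walls 5 mm thick, floor 5 mm thick, about 0.2 kg. The point is its centre, 13 mm above its underside. One dish holds the tracker, the other two hold one key each; which is which changes.
- tracker_center (a point): Orange plastic dog tag tracker, 34 x 28 x 10 mm, lying flat and loose in one of the three dishes; the point is its centre, 5 mm above its underside.
- key_blue_center (a point): Small loose brass key with a round blue plastic head, 42 mm long, up to 6 mm thick, lying in one of the dishes; the point is near its middle, 3 mm above its underside.
- key_black_center (a point): Small loose brass key with a round black plastic head, 42 mm long, up to 6 mm thick, lying in one of the dishes; the point is near its middle, 3 mm above its underside.
- canister: Bystander standing loose along the far side of the shelf: twist-cap aluminium canister, upright, 50 mm across, 72 mm tall. Origin at the centre of its underside.
- power_bank: Bystander standing loose along the far side of the shelf: round white power bank, 72 mm across, 18 mm tall, lying flat. Origin at the centre of its underside.
- earbud_case: Bystander standing loose along the far side of the shelf: black earbud case, 46 x 60 x 24 mm tall. Origin at the centre of its underside.
- pump_head: Bystander standing loose along the far side of the shelf: chrome bike pump head with a black lever, about 75 x 32 mm in plan (long along its y), 40 mm tall. Origin at the centre of its underside.
Things that resemble listed ones, but are neither listed nor needed, are in the scene too. What is shaped like the part that bears dish_a_center but purple is not meant.

How it is judged (in metres and radians):
On the way, in this order (a step that is already met when the one before it is completed fails the run):
1. the dish with the tracker in it is held by the fingers clear of the shelf (by 25 mm) (((distance between tracker_center and dish_a_center below 0.042 m and z of tracker_center in the frame of dish_a_center between -0.01 and 0.012 m and z of dish_a_center in the frame of shelf above 0.088 m and contact force between dish_a and the fingers above 0.5 N and contact force between dish_a and shelf below 0.05 N) or (distance between tracker_center and dish_b_center below 0.042 m and z of tracker_center in the frame of dish_b_center between -0.01 and 0.012 m and z of dish_b_center in the frame of shelf above 0.088 m and contact force between dish_b and the fingers above 0.5 N and contact force between dish_b and shelf below 0.05 N) or (distance between tracker_center and dish_c_center below 0.042 m and z of tracker_center in the frame of dish_c_center between -0.01 and 0.012 m and z of dish_c_center in the frame of shelf above 0.088 m and contact force between dish_c and the fingers above 0.5 N and contact force between dish_c and shelf below 0.05 N))), for 0.1 s.
2. that dish is held still and level, at least 130 mm above the shelf, for 1.5 s (((distance between tracker_center and dish_a_center below 0.042 m and z of tracker_center in the frame of dish_a_center between -0.01 and 0.012 m and z of dish_a_center in the frame of shelf above 0.193 m and contact force between dish_a and the fingers above 0.5 N and contact force between dish_a and shelf below 0.05 N and angle between dish_a_center's own z axis and vertical below 0.13 rad and linear speed of dish_a below 0.03 m/s and angular speed of dish_a below 0.25 rad/s) or (distance between tracker_center and dish_b_center below 0.042 m and z of tracker_center in the frame of dish_b_center between -0.01 and 0.012 m and z of dish_b_center in the frame of shelf above 0.193 m and contact force between dish_b and the fingers above 0.5 N and contact force between dish_b and shelf below 0.05 N and angle between dish_b_center's own z axis and vertical below 0.13 rad and linear speed of dish_b below 0.03 m/s and angular speed of dish_b below 0.25 rad/s) or (distance between tracker_center and dish_c_center below 0.042 m and z of tracker_center in the frame of dish_c_center between -0.01 and 0.012 m and z of dish_c_center in the frame of shelf above 0.193 m and contact force between dish_c and the fingers above 0.5 N and contact force between dish_c and shelf below 0.05 N and angle between dish_c_center's own z axis and vertical below 0.13 rad and linear speed of dish_c below 0.03 m/s and angular speed of dish_c below 0.25 rad/s))), for 1.5 s.
At the end, for the whole second after the job is handed in: The dish in which the tracker lies is held by the fingers, its underside more than 130 mm above the shelf, touching the shelf nowhere, tilted less than 0.13 rad, moving slower than 0.03 m/s and 0.25 rad/s, the tracker still inside it (((distance between tracker_center and dish_a_center below 0.042 m and z of tracker_center in the frame of dish_a_center between -0.01 and 0.012 m and z of dish_a_center in the frame of shelf above 0.193 m and contact force between dish_a and the fingers above 0.5 N and contact force between dish_a and shelf below 0.05 N and angle between dish_a_center's own z axis and vertical below 0.13 rad and linear speed of dish_a below 0.03 m/s and angular speed of dish_a below 0.25 rad/s) or (distance between tracker_center and dish_b_center below 0.042 m and z of tracker_center in the frame of dish_b_center between -0.01 and 0.012 m and z of dish_b_center in the frame of shelf above 0.193 m and contact force between dish_b and the fingers above 0.5 N and contact force between dish_b and shelf below 0.05 N and angle between dish_b_center's own z axis and vertical below 0.13 rad and linear speed of dish_b below 0.03 m/s and angular speed of dish_b below 0.25 rad/s) or (distance between tracker_center and dish_c_center below 0.042 m and z of tracker_center in the frame of dish_c_center between -0.01 and 0.012 m and z of dish_c_center in the frame of shelf above 0.193 m and contact force between dish_c and the fingers above 0.5 N and contact force between dish_c and shelf below 0.05 N and angle between dish_c_center's own z axis and vertical below 0.13 rad and linear speed of dish_c below 0.03 m/s and angular speed of dish_c below 0.25 rad/s))); the arm keeps its last pose, push and grip.
It fails at once if a dish without the tracker is moved by more than 30 mm ((horizontal distance between tracker_center and dish_a_center above 0.07 m and distance of dish_a_center from where it was at the start of the episode above 0.03 m) or (horizontal distance between tracker_center and dish_b_center above 0.07 m and distance of dish_b_center from where it was at the start of the episode above 0.03 m) or (horizontal distance between tracker_center and dish_c_center above 0.07 m and distance of dish_c_center from where it was at the start of the episode above 0.03 m)).
It fails at once if any dish is tilted by more than 0.26 rad (angle between any of dish_a_center, dish_b_center, dish_c_center's own z axis and vertical above 0.26 rad).
It fails at once if the fingers press on the tracker (contact force between the fingers and tracker above 1 N).
It fails at once if a key or a bystander is moved by more than 30 mm or tipped over (distance of any of key_blue_center, key_black_center, canister, power_bank, earbud_case, pump_head from where it was at the start of the episode above 0.03 m or angle between any of canister, power_bank, earbud_case, pump_head's own z axis and vertical above 0.5 rad).
It also fails if it takes over 40 s, if anything falls off the work surface, if the arm or the gripper's body presses on something with over 40 N, if the wrist force passes 120 N, or if a joint passes its speed limit or range.

## Robot

A 6-joint arm with a two-finger parallel gripper is mounted at the origin on the work surface. World frame = base frame: x ahead of the robot, y to its left, z up, the work surface at z = 0. Lengths are in mm, angles in rad, forces in N, time in s.
With the tool pointing down it reaches from about 275 to 825 mm from the base axis. Payload 5.2 kg.
Tool frame: the origin (TCP) lies at the very end of the fingers, on their centre line; the grasp point (between the pads) lies 19 mm behind it; z points along the fingers, y is the line along which they close (so a half turn about z gives the same grasp; the last joint's range is limited). The gripper opens to 93 mm and grips with 3 to 60 N. Pads are 15 mm wide; open, the fingers measure 128 mm over their backs; the gripper's body (75 mm by 188 mm) begins 65 mm behind the grasp point.
Start: joints at [-1.525, 0.259, 1.535, -0, 1.348, -0.203], TCP at [135.454, -533.064, 218.653] pointing down, gripper open.
Joint ranges: [-3.14, 3.14], [-0.91, 2.08], [0.19, 2.58], [-1.22, 4.36], [0.22, 2.71], [-3.12, 3.12]. Speed limits (rad/s): [2.57, 2.57, 3.14, 3.14, 3.14, 3.14].

## Interface

Orientations are given as [roll, pitch, yaw] about the fixed x, y, z axes, in that order (R = Rz(yaw) Ry(pitch) Rx(roll)).
In Python, from bench import robot gives the robot as it stands. The module is installed in compiled form; this text tells all that it offers. Calls block until the motion is done:
- robot.move_ptp(position, orientation): joint-space move of the TCP to a pose.
- robot.move_linear(position, ori=None, speed=150, f_stop=None): straight line of the TCP; ori=None keeps the orientation; speed is the mean speed in mm/s. With f_stop (N) it stops when the force on the tool has changed by that much, and returns True; else False.
- robot.move_j(angles): joint-space move.
- robot.move_gripper(opening): opening from 0.0 (shut) to 1.0 (fully open); the grip force is fixed at half the most; returns when the fingers have stopped.
- robot.sleep(seconds).
- robot.inverse_kinematics(position, orientation): joint angles nearest the present ones, or None.
- robot.get_image(name): name is "side" or "top"; returns a dict with "img" (400x640x3 uint8, blue, green, red), "fovy" (degrees; the focal length in pixels is half the picture's height over the tangent of half this angle, whatever the lens; pixels are square), "cx", "cy" (the principal point, pixels), "eye" and "orientation" of the camera in the world. Camera axes: x right, y down, z forward; pixel columns grow to the right and rows downward; lengths in mm; the calibration is good to about 2 mm. A picture is of the moment at which its call begins. There is no depth.
A pose or a line that the arm cannot do raises robot.MotionError and nothing moves.
- robot.hand_in(): hands the job in; it is judged then, once.
Readings, each from a call of its own:
- robot.current_t(): time.
- robot.current_qpos(): joint angles.
- robot.current_joint_vel(): joint speeds.
- robot.current_joint_efforts(): joint torques, N m.
- robot.current_tcp_pos(): TCP position.
- robot.current_eef_rot(): TCP orientation.
- robot.current_contact_force(): force on the tool from outside, world axes, zero at the start.
- robot.current_ft_torque(): the same for the moment, N m.
- robot.current_gripper_width(): opening from 0.0 (shut) to 1.0 (fully open).
- robot.current_finger_force(): force on a finger pad.
Only numpy, scipy, OpenCV 4.12 (cv2) and the standard library are available. Lean on these libraries where they do the work, as an engineer would, in place of code of your own. Each camera call takes 0.05 s, during which the arm holds its last target. There are 200 camera calls.

## Working session

There is one attempt and no reset: what is moved stays moved. The work goes in short steps, each a Python script; the robot and the scene stay as the last script left them, time stands still between calls to the robot, and variables do not carry over. Pictures are saved under pics/ and viewed, at most 10 in all, crops included, and the job is handed in when it is done.

```bash
mkdir -p pics; cat > h.py <<'E'
import numpy as np, cv2
from scipy.spatial.transform import Rotation as R
from bench import robot
def shot(n,f=None):
    d=robot.get_image(n)
    if f: cv2.imwrite('pics/'+f,d['img'])
    return d
def ray(d,uv,z):
    f=d['img'].shape[0]/2/np.tan(np.radians(d['fovy'])/2)
    uv=np.atleast_2d(uv).astype(float)
    c=np.c_[(uv[:,0]-d['cx'])/f,(uv[:,1]-d['cy'])/f,np.ones(len(uv))]
    o=np.array(d['orientation'],float)
    M=o if o.shape==(3,3) else R.from_euler('xyz',o).as_matrix()
    w=c@M.T; e=np.array(d['eye'])
    return e+w*((z-e[2])/w[:,2])[:,None]
E
python3 - <<'E'
from h import *
for n in('top','side'):
    d=shot(n,n+'0.png'); print(n,{k:v for k,v in d.items() if k!='img'})
    print(ray(d,[[320,200]],50))
print(robot.current_tcp_pos(),robot.current_eef_rot())
E
```

```text
top {'fovy': 52.637590390144744, 'cx': 315.5050038361851, 'cy': 203.86111180638284, 'eye': array([367.21435647,  56.70878197, 975.73460909]), 'orientation': array([-2.98791162, -0.00963248, -1.5606625 ])}
[[519.89040817  38.90597997  50.        ]]
side {'fovy': 54.51746025945837, 'cx': 318.0452693276222, 'cy': 194.86322608682, 'eye': array([343.99028726, 917.26127042, 588.22534738]), 'orientation': array([-2.10626467, -0.02254526, -2.9596065 ])}
[[486.35930506  47.82113519  50.        ]]
[ 135.43660349 -532.59014467  217.90412214] [-3.14002711e+00 -3.42501930e-04  2.48811440e-01]
```

View pics/top0.png

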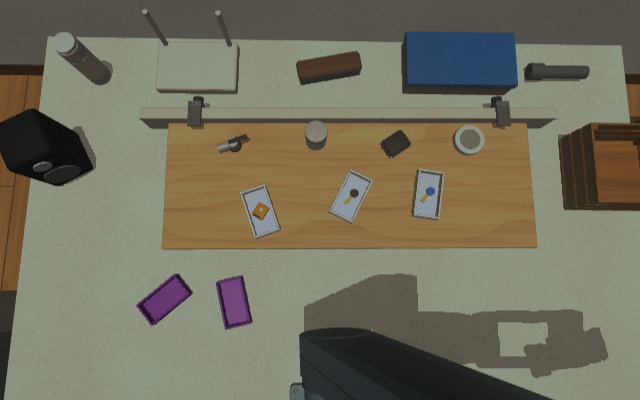

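View pics/side0.png

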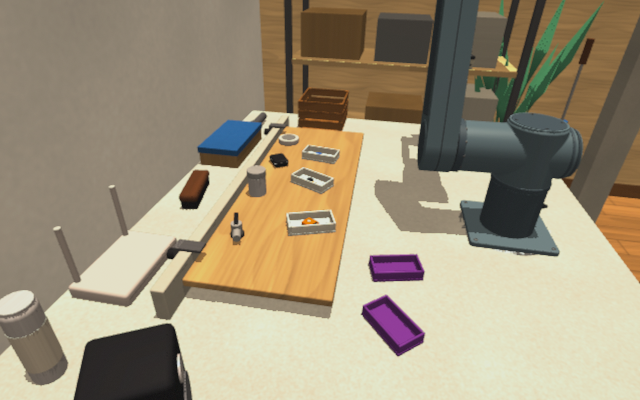

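The top view shows the orange tracker in the left dish at about (260,211). The black key is in the middle dish (351,195) and the blue key in the right one (428,194). The side view agrees, with orange at (310,223). The purple trays are decoys. Next I'll measure the left dish.

```bash
cat > m.py <<'E'
from h import *
def dish(d,z=76,box=None):
    im=d['img']; hsv=cv2.cvtColor(im,cv2.COLOR_BGR2HSV)
    org=cv2.inRange(hsv,(8,190,120),(18,255,255))
    m=cv2.inRange(hsv,(0,0,110),(179,60,255))
    if box: x0,y0,x1,y1=box; k=np.zeros_like(m);k[y0:y1,x0:x1]=255; m&=k; org&=k
    c=max(cv2.findContours(m,0,1)[0],key=cv2.contourArea)
    w=ray(d,c[:,0,:],z)[:,:2]
    return w,cv2.minAreaRect(w.astype(np.float32)),m,cv2.boundingRect(c),org
E
python3 - <<'E'
from m import *
for n,b in(('top',(225,175,295,245)),('side',(275,200,345,245))):
    d=shot(n); w,r,m,bb,o=dish(d,box=b); print(n,r,cv2.boxPoints(r).round(1).tolist(),bb)
    ys,xs=np.nonzero(o)
    if len(xs): print('tracker',ray(d,[[xs.mean(),ys.mean()]],65),len(xs))
    x0,y0,x1,y1=b; s=np.hstack([d['img'][y0:y1,x0:x1],cv2.cvtColor(m,8)[y0:y1,x0:x1]])
    cv2.imwrite(f'pics/crop_{n}.png',cv2.resize(s,None,fx=5,fy=5,interpolation=0))
E
```

```text
top ((489.9248046875, 175.330322265625), (110.55294799804688, 58.919097900390625), 19.775270462036133) [[427.8999938964844, 184.39999389648438], [447.8999938964844, 128.89999389648438], [551.9000244140625, 166.3000030517578], [532.0, 221.8000030517578]] (240, 184, 40, 55)
tracker [[495.63186768 175.23949982  65.        ]] 56
side ((483.36358642578125, 187.66610717773438), (110.70578002929688, 91.31607055664062), 20.134658813476562) [[415.70001220703125, 211.5], [447.1000061035156, 125.69999694824219], [551.0999755859375, 163.89999389648438], [519.5999755859375, 249.60000610351562]] (286, 210, 50, 25)
tracker [[492.25905562 172.03459328  65.        ]] 53
```

View pics/crop_top.png

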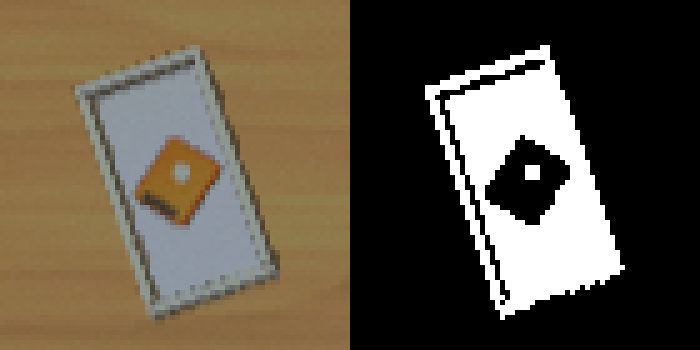

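View pics/crop_side.png

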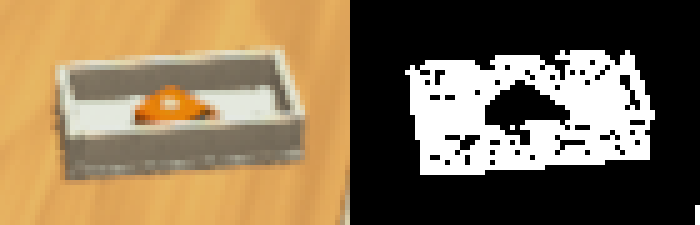

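The top crop shows a 110 x 60 rectangle, which matches the stated size. Its rim centre is about (490.5, 175.5) with the long axis at 19.8°. The far edge in the side view agrees to within 3 mm, and the tracker lies near the middle. I'll approach the dish now.

```bash
python3 - <<'E'
from h import *
o=[np.pi,0,np.radians(19.8)]; p=[490.5,175.5]
robot.move_gripper(1.0)
robot.move_ptp(p+[190],o)
robot.move_linear(p+[95],o,speed=100)
print(robot.move_linear(p+[55],o,speed=30,f_stop=8),robot.current_tcp_pos(),robot.current_contact_force(),robot.current_t())
d=shot('side'); cv2.imwrite('pics/pre.png',cv2.resize(d['img'][120:270,220:400],None,fx=4,fy=4))
E
```

```text
False [490.67699228 175.53249905  55.21561927] [-0.06560203 -0.72843895 -0.10376212] 5.7917
```

View pics/pre.png

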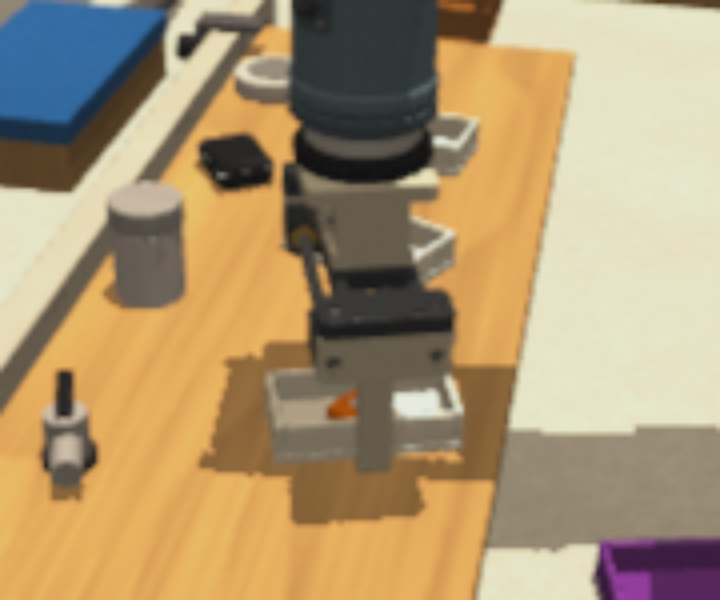

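The near finger (crop column about 375) stands in front of the middle of the dish's near long wall (275–463), with the dish between the fingers. I'll close and lift gently.

```bash
python3 - <<'E'
from h import *
p=[490.5,175.5]
robot.move_gripper(0.0)
print(robot.current_gripper_width()*93,robot.current_finger_force(),robot.current_contact_force())
robot.move_linear(p+[90],speed=25)
robot.sleep(.3)
print(robot.current_gripper_width()*93,robot.current_contact_force(),robot.current_ft_torque(),robot.current_t())
d=shot('side'); cv2.imwrite('pics/lift.png',cv2.resize(d['img'][120:270,220:400],None,fx=4,fy=4))
E
```

```text
59.95048506904939 29.99568927101791 [-0.2929834  -0.06487902  1.5184341 ]
59.77520903034827 [ 0.57738627 -0.82606217 -3.18508638] [ 0.01745702 -0.01815654 -0.05306486] 8.3167
```

View pics/lift.png

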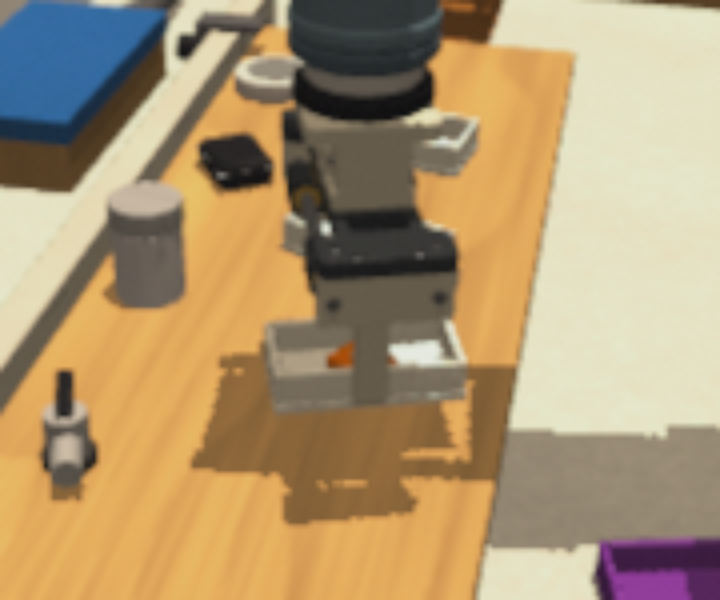

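The dish hangs level and clear of the shelf, with the tracker inside and the measured width of 60 mm as expected. I'll raise it to 170 mm clearance and hold.

```bash
python3 - <<'E'
from h import *
p=[490.5,175.5]
robot.move_linear(p+[225],speed=40)
robot.sleep(2.8)
print(robot.current_tcp_pos(),robot.current_eef_rot(),robot.current_gripper_width()*93,robot.current_finger_force(),robot.current_contact_force(),robot.current_t())
d=shot('side'); cv2.imwrite('pics/up.png',cv2.resize(d['img'][60:260,200:440],None,fx=3,fy=3))
E
```

```text
[490.51297877 175.51399334 225.0037153 ] [ 3.14157983e+00 -3.14540025e-05  3.45589613e-01] 60.024975820422625 29.995645321905613 [-0.10071685  0.12935893 -2.402758  ] 14.6917
```

View pics/up.png

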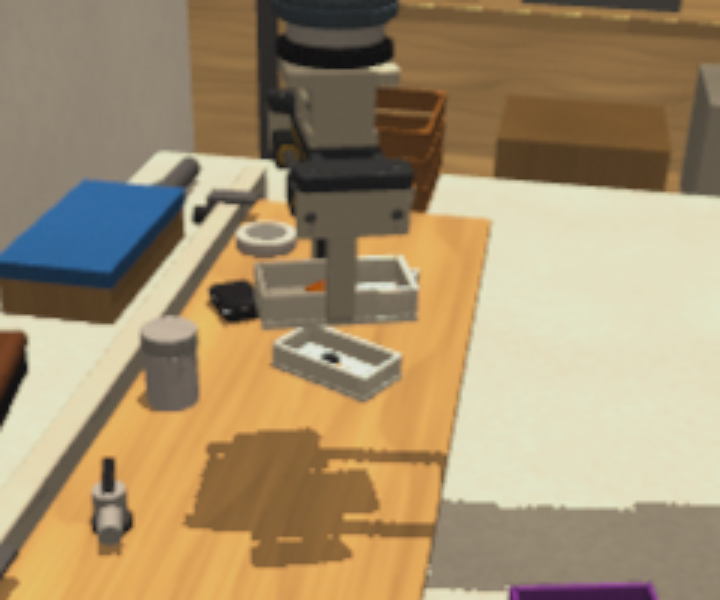

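The dish is held high and level at crop position (335,290), with the orange tracker still visible in it. The rest of the shelf looks undisturbed.

```bash
python3 -c "
from bench import robot
print(robot.hand_in())"
```

```text
the job is handed in; nothing more can be done
None
```

I handed the job in with the tracker's dish still held level about 170 mm above the shelf, after holding it there for more than 2 s; the tracker was lying in it, and nothing else on the shelf appeared to have moved.

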